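# Wind a tube-rack lift up with its loose crank

## Robot

A 7-joint arm with a two-finger parallel gripper is mounted at the origin on the work surface. World frame = base frame: x ahead of the robot, y to its left, z up, the work surface at z = 0. Lengths are in m, angles in rad, forces in N, time in s.
With the tool pointing down it reaches from about 0.35 to 0.775 m from the base axis. Payload 3.1 kg.
Tool frame: the origin (TCP) lies at the very end of the fingers, on their centre line; the grasp point (between the pads) lies arm.grip_depth behind it (arm.grip_depth is the distance from the TCP to the grasp point, in m); z points along the fingers, y is the direction in which the jaws open and shut (so a half turn about z gives the same grasp; the last joint's range is limited). The gripper opens to 85 mm and grips with 20 to 120 N. Pads are 22 mm wide; open, the fingers measure 114 mm over their backs; the gripper's body (76 mm by 85 mm) begins 54 mm behind the grasp point. The pads swing forward as they close: fully open they stand 13 mm farther back than shut.
Start: joints at [1.071, 0.311, 0.014, 1.512, -0.004, 1.319, -0.027], TCP at [0.243, -0.493, 0.231] pointing down, gripper open.
Joint ranges: [-2.7, 2.7], [-0.3, 1.91], [-1.27, 1.3], [0.12, 2.57], [-1.44, 4.58], [0.2, 2.03], [-3.05, 3.05]. Speed limits (rad/s): [2.79, 2.79, 3.14, 3.14, 3.14, 3.14, 3.14].

## Interface

Orientations are given as a 3x3 rotation matrix whose columns are the frame's x, y, z axes.
In Python, from cell import arm, eyes, workorder, models gives the robot as it stands. The module is installed in compiled form; this text tells all that it offers.
- The arm moves only by the tool step_arm, never from a script. Its argument "moves" is one flat list of numbers, 7 for each row, row after row: the shift along the tool's x, y, z in cm, then the turn, a rotation vector about the tool's x, y, z in rad, then the finger opening in cm, from 0 to 8.54. In form: [dx, dy, dz, ax, ay, az, hand, dx, dy, dz, ax, ay, az, hand, ...]. A call has 1 to 10 rows; each row is the pose to reach, as a shift and turn from the pose commanded when the call began, along the tool's axes at that moment; what a row does not reach only later rows make up. A row lasts 1/8 s, in which the tool goes at most 62.5 mm and 10.7 degrees, less where a joint would pass 70% of its speed; a pose out of reach is approached as far as the arm can. A call with a gripper value outside its range is refused whole. The fingers move at their own pace and stop on an object; "newtons" is the grip in N (left out, the last holds). Time passes only in rows, so rows that repeat a pose let the fingers close. It gives the time, the measured TCP pose, the force and the opening at its end, in the units of the state.
- arm.state(): the state, without advancing time (a new reading comes with each control period).
- eyes.capture(name): name is "scene" or "top"; returns the picture (420x560x3 uint8, blue, green, red); there is no depth.
- eyes.camera_info(name): a dict with "K" (3x3 intrinsics, pixels), "camera_from_world" (4x4, takes a point from world to camera coordinates). Camera axes: x right, y up, looking along -z (the intrinsics and any distortion apply to the point x, -y, -z); pixel columns grow to the right and rows downward; lengths in m; the calibration is good to about 2 mm. A picture is of the moment at which its call begins. camera_info takes no time and is no camera call.
- workorder.sign_off(): hands the job in, once; it reports no verdict.
Trained networks look in the newest picture that a camera, given by its name, has taken for a name from the list of things; names that differ only in an ending like _2 or _b are one class to them, and where a whole thing is asked for, a point or a joint stands for the part that bears it (a point fixed in the world has none). Each returns a list of dicts, best first, with "conf" (0 to 1); they miss things now and then, are a little off and sometimes report something else, mostly with a low value. They report only what shows in the picture. A call takes as long as a camera call.
- models.find_in(label, camera): "at" ([x, y, z] in m, in world coordinates, good to about 4 mm: the middle of the surface that is visible of it).
- models.outline_of(label, camera): "mask" (420x560 bool, what is visible of it).
- models.pinpoint(label, camera): "at" ([x, y, z] in m, in world coordinates, good to about 4 mm: a listed point, or the origin of a listed thing).
The state is a dict: "time_s": time; "joints": joint angles; "dq": joint speeds; "joint_efforts": joint torques, N m; "tool_pos": TCP position; "tool_rot": TCP orientation; "contact_force": force on the tool from outside, world axes, zero at the start; "torque": the same for the moment, N m; "grip_width": finger opening in m.
Only numpy, scipy, OpenCV 4.12 (cv2) and the standard library are available. Lean on these libraries where they do the work, as an engineer would, in place of code of your own. Each camera call takes 0.05 s, during which the arm holds its last target.

## Task

Fit the loose crank onto the square shaft end on top of the rack lift, pushed fully down over it, and wind it clockwise (seen from above) by its orange knob, full turn after full turn, until the platform with the tube rack is snug up against its rubber stops. Go gently: do not strain the shaft or force the drive once the stops are felt, do not let the crank slip off on the way, and leave the other things where they stand. Leave the crank sitting fully on the shaft, the platform up, and let go.

Things in the scene. Friction and masses are not known exactly. Their poses are not given: they have to be found in the camera images.
- lift: Rack lift, fixed to the bench: white gear column, 76 mm square, 150 mm high, on a 150 x 275 x 12 mm base plate. Origin on the bench under the column's centre; platform with tube rack to +y of it, z up. Turning its shaft clockwise seen from above raises the platform 6 mm a turn; the gear needs about 0.15 N m and holds the platform where it is left. The top is 2.2 to 3.5 turns from the start.
- shaft_end (a point): Centre of the very top of the upright drive shaft, 172 mm above the bench; axes as the lift's (they do not turn with the shaft). The shaft stands 22 mm out of the column: a 22 mm square, 13 mm high, then a square taper to 17 mm over 5 mm, then a round brass pilot, 17 mm across, 4 mm high. How the square is turned differs from start to start and is not told here.
- platform_top (a point): Middle of the steel platform plate (115 x 155 mm), on its upper face, under the teal tube rack; 130 mm to +y of the shaft in the lift's axes. At the top the brass bushes on the plate meet two black rubber stops on the guide rods, when this point is about 71 mm above the bench.
- shaft (a joint): Twist (rad) of the sprung coupling between the square shaft end and the lift's gear; 0 relaxed, grows when the shaft is turned clockwise under load, 1.2 N m per rad. At most about 0.15 in plain winding; at the stops it rises with every further bit of turning, so the crank gets stiffer and stiffer; the coupling is spoilt beyond about 0.9.
- crank: Loose balanced hand crank, about 0.45 kg, standing socket down. Origin: centre of the socket's mouth, under the hub; z up, +x along the arm to the knob. Hub 42 x 42 x 46 mm high. Socket 24.5 mm square, 20 mm deep, sides along x and y: fits the shaft every quarter turn, within 7 degrees. Fully down the origin is 20 mm below shaft_end; turned wrong it rests on the taper, 5 to 10 mm below.
- crank_hub (a point): Centre of the crank's hub for carrying, 30 mm above the crank's origin; free flat sides 42 mm apart along y; axes as the crank's. Arm 14 mm wide along x, 30 to 40 mm above the origin; on the other side a round 28 mm balance weight, 48 mm to -x, 26 to 44 mm up.
- crank_knob (a point): Middle of the upright orange knob, 22 mm across and 42 mm high, which spins freely on the arm; 70 mm to +x of the hub's axis and 67 mm above the crank's origin; axes as the crank's.
- vial_a: Bystander: small white vial with a dark blue cap, 31 mm across, 56 mm high; origin under its centre.
- vial_b: Bystander: a second such vial; origin under its centre.
- reagent: Bystander: amber bottle with a white cap, 64 mm across, 140 mm high; origin under its centre.
- tip_box: Bystander: white box with a dark blue insert, 85 x 120 x 72 mm high; origin under its centre.
- beaker: Bystander: clear beaker, 70 mm across, 85 mm high; origin under its centre.
- marker: Bystander: black pen lying on the bench, 14 mm thick and 120 mm long; origin under its middle, x along it.

How it is judged:
On the way:
1. the crank is pushed fully down on the square shaft end (horizontal distance between crank and shaft_end below 0.004 m and z of crank in the frame of shaft_end below -0.016 m), for 0.2 s.
At the end, for the whole second after the job is handed in: The platform's upper face is at least 70.75 mm above the bench (stops touch at 71 mm), the crank is still on the shaft, its origin within 4 mm of the shaft's axis and at least 15 mm below the shaft's top, at rest and let go; bystanders stand within 40 mm of where they were (z of platform_top in the frame of lift above 0.07075 m and horizontal distance between crank and shaft_end below 0.004 m and z of crank in the frame of shaft_end below -0.015 m and linear speed of crank below 0.02 m/s).
It fails at once if the crank comes off the shaft before the platform is up (distance of platform_top from where it was at the start of the episode above 0.003 m and z of platform_top in the frame of lift below 0.07075 m and z of crank in the frame of shaft_end above -0.009 m).
It fails at once if the drive is forced: its sprung coupling is twisted by more than 0.9 rad (about 15 N at the knob, either way) (value of joint shaft above 0.9 rad or value of joint shaft below -0.9 rad).
It fails at once if a bystander is shifted by more than 40 mm (distance of any of vial_a, vial_b, reagent, tip_box, beaker, marker from where it was at the start of the episode above 0.04 m).
It fails at once if the crank is jammed or strained on the lift's shaft with more than 120 N in all (contact force between crank and lift above 120 N).
It also fails if it takes over 72 s, if anything falls off the work surface, if the arm or the gripper's body presses on something with over 40 N, if the wrist force passes 120 N, or if a joint passes its speed limit or range.

## Working session

There is one attempt and no reset: what is moved stays moved. The work goes in short steps, Python scripts to look and compute and a tool call to move; the robot and the scene stay as the last step left them, time stands still between calls to the robot, and variables do not carry over. Pictures are saved under pics/ and viewed, and the job is handed in when it is done.

Besides the shell and the picture viewer there is one more tool, called after "Call:" as a command line: name --argument value ..., lists and objects as JSON in quotes. step_arm: Moves the arm, as the interface text tells. Its arguments: {"type":"object","properties":{"moves":{"type":"array"},"newtons":{"type":"number"}},"required":["moves"]}

```bash
mkdir -p pics; ls
cat > h.py <<'E'
import numpy as np, cv2
from cell import arm, eyes, workorder, models
def cap(n,f):
    im=eyes.capture(n); cv2.imwrite('pics/'+f+'.png',im); return im
def proj(n,p):
    c=eyes.camera_info(n);q=np.array(c["camera_from_world"])@np.r_[p,1];k=np.array(c["K"])@np.array([q[0],-q[1],-q[2]]);return k[:2]/k[2]
def ray(n,uv,z):
    c=eyes.camera_info(n);T=np.array(c["camera_from_world"]);d=np.linalg.inv(np.array(c["K"]))@np.r_[uv,1];d=np.array([d[0],-d[1],-d[2]])
    R=T[:3,:3];o=-R.T@T[:3,3];d=R.T@d;return o+d*(z-o[2])/d[2]
E
python3 - <<'E'
from h import *
np.set_printoptions(precision=4,suppress=True)
s=arm.state();print(s,arm.grip_depth)
for n in("scene","top"):
    cap(n,n+"0");print(n,eyes.camera_info(n))
    for l in("shaft_end","platform_top","crank","crank_hub","crank_knob","lift"):
        print(l,[(np.round(r["at"],4),round(r["conf"],2)) for r in models.pinpoint(l,n)[:3]])
print(arm.state()["time_s"])
E
```

```text
pics
{'time_s': 0.0, 'joints': array([ 1.0713,  0.3118,  0.014 ,  1.5131, -0.0044,  1.3192, -0.0272]), 'dq': array([ 0.    ,  0.    , -0.001 , -0.0014, -0.0003,  0.0001, -0.    ]), 'joint_efforts': array([ -0.0002, -37.9917,   0.1458, -23.0589,   0.0121,   0.0137,
         0.    ]), 'tool_pos': array([ 0.2428, -0.4927,  0.2302]), 'tool_rot': array([[ 0.897 ,  0.4421, -0.0011],
       [ 0.4421, -0.897 ,  0.0021],
       [-0.0001, -0.0024, -1.    ]]), 'contact_force': array([ 0.2355, -0.3089,  0.7228]), 'torque': array([ 0.0364,  0.0426, -0.0228]), 'grip_width': 0.08521853890019133} 0.0187
scene {'K': array([[489.0291,   0.    , 282.7683],
       [  0.    , 489.0291, 212.5494],
       [  0.    ,   0.    ,   1.    ]]), 'camera_from_world': array([[ 0.3959,  0.9183,  0.0039, -0.1906],
       [-0.6472,  0.276 ,  0.7106,  0.2652],
       [ 0.6514, -0.2838,  0.7036, -1.752 ],
       [ 0.    ,  0.    ,  0.    ,  1.    ]])}
shaft_end [(array([0.5245, 0.0854, 0.1725]), 0.85)]
platform_top [(array([0.5391, 0.2146, 0.0537]), 0.75)]
crank [(array([ 0.4995, -0.2645, -0.0004]), 0.73)]
crank_hub [(a
[... 231 characters left out ...]
74.5221],
       [  0.    , 423.6427, 212.1982],
       [  0.    ,   0.    ,   1.    ]]), 'camera_from_world': array([[ 0.0115, -0.9998, -0.0137,  0.0039],
       [ 0.9883,  0.0092,  0.1521, -0.5444],
       [-0.1519, -0.0153,  0.9883, -1.3308],
       [ 0.    ,  0.    ,  0.    ,  1.    ]])}
shaft_end [(array([0.5244, 0.0871, 0.1733]), 0.81), (array([0.5389, 0.2143, 0.0548]), 0.61)]
platform_top [(array([0.54  , 0.2135, 0.054 ]), 0.72)]
crank [(array([ 0.4917, -0.2696,  0.0004]), 0.68), (array([ 0.7942,  0.0179, -0.0055]), 0.33)]
crank_hub [(array([ 0.5027, -0.2672,  0.0299]), 0.87)]
crank_knob [(array([ 0.5484, -0.2189,  0.0631]), 0.65)]
lift [(array([ 0.528 ,  0.0864, -0.0017]), 0.94)]
0.7
```

View images.

Run:
```python
from h import *
a=cv2.imread('pics/top0.png');s=cv2.imread('pics/scene0.png')
u=proj("top",[.5245,.086,.172]).astype(int);v=proj("scene",[.5245,.086,.172]).astype(int)
w=proj("top",[.515,-.255,.04]).astype(int)
print(u,v,w)
c=lambda i,p,r,k:cv2.resize(i[p[1]-r:p[1]+r,p[0]-r:p[0]+r],(k,k),interpolation=cv2.INTER_CUBIC)
cv2.imwrite('pics/crops.png',np.hstack([c(a,u,25,260),c(s,v,25,260),c(a,w,50,260)]))
```

```text
[247 211] [318 185] [356 222]
```

View pics/top0.png

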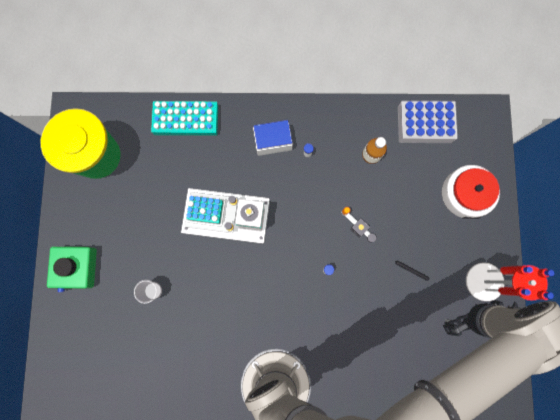

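View pics/scene0.png

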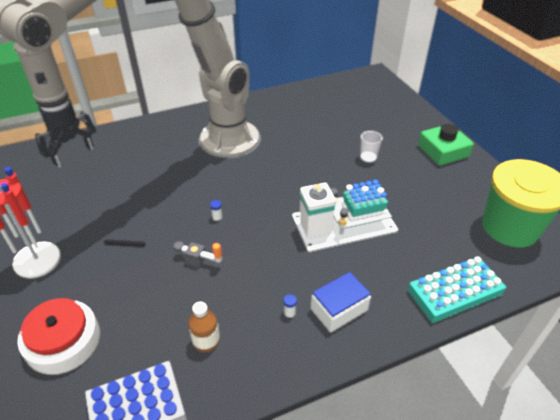

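View pics/crops.png

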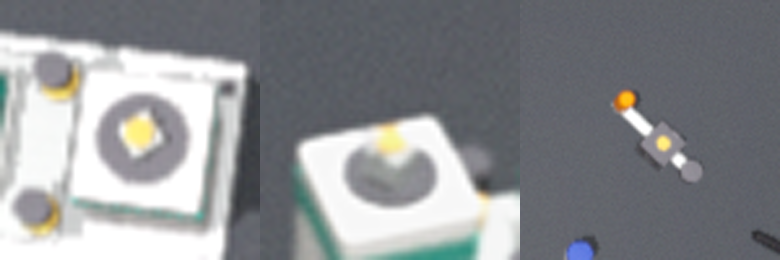

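Run:
```python
from h import *
ims=[]
for n in("top","scene"):
    # average several captures to cut noise
    a=np.mean([eyes.capture(n).astype(float) for _ in range(4)],0);np.save(n+'avg.npy',a)
a=np.load('topavg.npy').astype(np.uint8);s=np.load('sceneavg.npy').astype(np.uint8)
c=lambda i,p,r,k:cv2.resize(i[p[1]-r:p[1]+r,p[0]-r:p[0]+r],(k,k),interpolation=cv2.INTER_CUBIC)
cv2.imwrite('pics/c1.png',np.hstack([c(a,(249,212),10,390),c(s,(318,190),12,390)]))
cv2.imwrite('pics/c2.png',np.hstack([c(a,(360,224),24,390),c(s,(200,252),30,390)]))
print(arm.state()["time_s"])
```

```text
1.1
```

View pics/c1.png

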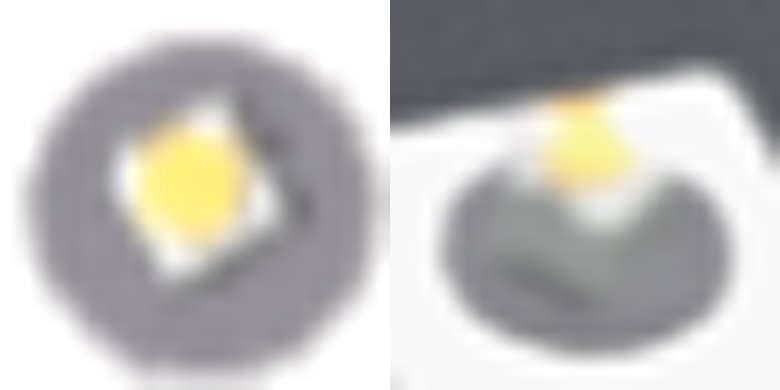

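View pics/c2.png

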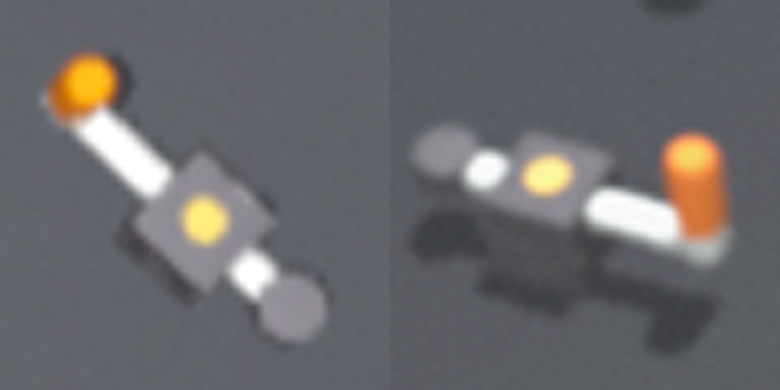

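```bash
cat > m.py <<'E'
from h import *
def px(p,off,s): return [(p[0]+.5)/s-.5+off[0],(p[1]+.5)/s-.5+off[1]]
ang=lambda v:np.degrees(np.arctan2(v[1],v[0]))
E
python3 - <<'E'
from m import *
np.set_printoptions(precision=4,suppress=True)
C=[ray("top",px(p,(239,202),19.5),.165)[:2] for p in((225,95),(290,210),(170,285),(115,155))]
print(C,np.mean(C,0))
for i in range(4):
    d=C[(i+1)%4]-C[i];print(np.linalg.norm(d),ang(d)%90)
print("pilot top",ray("top",px((192,182),(239,202),19.5),.172))
H=[ray("top",px(p,(336,200),8.125),.046)[:2] for p in((132,222),(203,152),(275,220),(205,293))]
print(np.mean(H,0))
for i in range(4):
    d=H[(i+1)%4]-H[i];print(np.linalg.norm(d),ang(d)%90)
b=ray("top",px((205,220),(336,200),8.125),.046);w=ray("top",px((293,308),(336,200),8.125),.044);k=ray("top",px((90,80),(336,200),8.125),.088)
print(b,w,k,ang(b-w),ang(k-b),ang(k-w),np.linalg.norm((k-b)[:2]),np.linalg.norm((b-w)[:2]))
n='scene';o=(170,222);f=6.5
b=ray(n,px((548,175-0) if 0 else (158,175),o,f),.046);w=ray(n,px((55,152),o,f),.044);k=ray(n,px((302,155),o,f),.088)
print(b,w,k,ang(b-w),ang(k-b),ang(k-w),np.linalg.norm((k-b)[:2]))
print("pilot scene",ray(n,px((197,150),(306,178),16.25),.172))
E
```

```text
[array([0.542 , 0.0801]), array([0.5245, 0.0699]), array([0.5129, 0.0878]), array([0.5327, 0.0966])] [0.528  0.0836]
0.020274112709359384 30.167279536159242
0.021348804913041364 32.98105844837792
0.02164205212588709 23.85703603348938
0.01894528527122655 29.596271560039106
pilot top [0.5275 0.0843 0.172 ]
[ 0.4988 -0.2669]
0.04002228902105287 44.676626847646794
0.038593441621306936 46.032537550106525
0.04047189383798599 46.07764103273351
0.0395750273666457 45.36538906322684
[ 0.4994 -0.2674  0.046 ] [ 0.4652 -0.3016  0.044 ] [ 0.5481 -0.2164  0.088 ] 44.962343902339136 46.330522329948536 45.77359858332583 0.07050961127274825 0.048405478014012925
[ 0.496  -0.2678  0.046 ] [ 0.4649 -0.3037  0.044 ] [ 0.5459 -0.2173  0.088 ] 49.09117878523424 45.38527109817697 46.869652529078195 0.07101225319302708
pilot scene [0.5266 0.0817 0.172 ]
```

Run:
```python
from m import *
a=np.load('topavg.npy')
c=cv2.resize(a[202:222,239:259],(400,400),interpolation=cv2.INTER_CUBIC)
g=c.max(2)
yy,xx=np.mgrid[:400,:400]
for t in(165,175,185,195,205):
    m=((g>t)&((xx-200)**2+(yy-200)**2<145**2)).astype(np.uint8)
    n,l,st,ce=cv2.connectedComponentsWithStats(m)
    i=1+np.argmax(st[1:,4]);mm=(l==i).astype(np.uint8)
    r=cv2.minAreaRect(cv2.findContours(mm,0,2)[0][0])
    bx=cv2.boxPoints(r);W=[ray("top",px(p,(239,202),20),.165)[:2] for p in bx]
    print(t,st[i,4],r[1],np.mean(W,0),[round(ang(W[(j+1)%4]-W[j])%90,1) for j in range(4)])
```

```text
165 23553 (165.33123779296875, 159.350830078125) [0.52785482 0.08510495] [np.float64(30.5), np.float64(30.2), np.float64(30.4), np.float64(30.3)]
175 21654 (156.414794921875, 151.738037109375) [0.527696   0.08497012] [np.float64(31.1), np.float64(30.8), np.float64(31.0), np.float64(30.9)]
185 20052 (149.75668334960938, 145.95248413085938) [0.52761992 0.08491506] [np.float64(31.7), np.float64(31.3), np.float64(31.6), np.float64(31.4)]
195 18607 (143.76734924316406, 141.0160675048828) [0.52761262 0.08489743] [np.float64(31.7), np.float64(31.3), np.float64(31.6), np.float64(31.4)]
205 17227 (138.3928680419922, 135.73941040039062) [0.52760496 0.08487705] [np.float64(31.9), np.float64(31.5), np.float64(31.8), np.float64(31.7)]
```

Call:
step_arm --moves '[8, -2.2, 0, 0, 0, -0.08, 8.5, 16, -4.4, 0, 0, 0, -0.17, 8.5, 24, -6.6, 0, 0, 0, -0.25, 8.5, 30, -8.2, 2, 0, 0, -0.31, 8.5, 32.9, -8.95, 4, 0, 0, -0.346, 8.5, 32.9, -8.95, 7, 0, 0, -0.346, 8.5, 32.9, -8.95, 9, 0, 0, -0.346, 8.5, 32.9, -8.95, 9, 0, 0, -0.346, 8.5, 32.9, -8.95, 9, 0, 0, -0.346, 8.5]' --newtons 30

```text
time_s: 2.22
tool_pos: [0.4989, -0.2688, 0.1424]
tool_rot: [[0.695, 0.719, 0.001], [0.719, -0.695, -0.001], [0.0, 0.002, -1.0]]
contact_force: [-0.6, 0.1, 0.5]
grip_width: 0.0853
```

Run:
```python
from h import *
a=cap("top","t1");s=cap("scene","s1")
st=arm.state();print(st["tool_pos"],st["tool_rot"],st["joints"],st["time_s"])
c=lambda i,p,r,k:cv2.resize(i[p[1]-r:p[1]+r,p[0]-r:p[0]+r],(k,k),interpolation=cv2.INTER_CUBIC)
cv2.imwrite('pics/c3.png',np.hstack([c(a,(360,224),40,390),c(s,(200,240),50,390)]))
```

```text
[ 0.49922167 -0.26894229  0.14291839] [[ 6.95101580e-01  7.18906761e-01  2.61967712e-03]
 [ 7.18911320e-01 -6.95099566e-01 -1.76266293e-03]
 [ 5.53746132e-04  3.10854533e-03 -9.99995015e-01]] [ 0.6167447   0.41627597 -0.20814004  1.59498556  0.09279856  1.13686342
 -0.38147705] 2.325
```

View pics/c3.png

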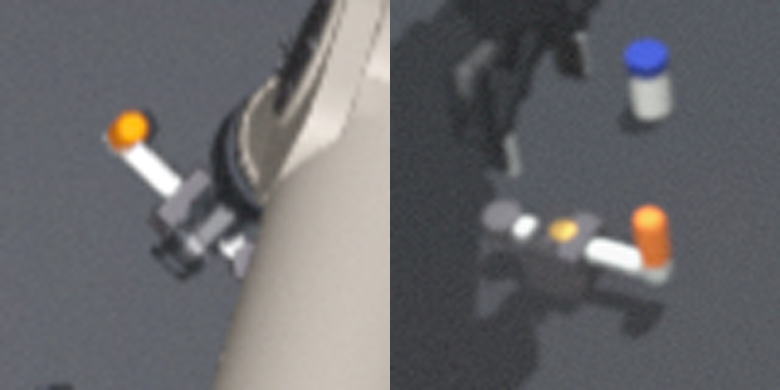

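Call:
step_arm --moves '[0.1, -0.15, 3, 0, 0, 0, 8.5, 0.1, -0.15, 6, 0, 0, 0, 8.5, 0.1, -0.15, 9, 0, 0, 0, 8.5, 0.1, -0.15, 12, 0, 0, 0, 8.5, 0.1, -0.15, 13.2, 0, 0, 0, 8.5, 0.1, -0.15, 13.2, 0, 0, 0, 8.5, 0.1, -0.15, 13.2, 0, 0, 0, 3.5, 0.1, -0.15, 13.2, 0, 0, 0, 3.5, 0.1, -0.15, 13.2, 0, 0, 0, 3.5, 0.1, -0.15, 13.2, 0, 0, 0, 3.5]' --newtons 50

```text
time_s: 3.58
tool_pos: [0.4995, -0.2665, 0.0107]
tool_rot: [[0.694, 0.72, 0.002], [0.72, -0.694, -0.001], [0.001, 0.003, -1.0]]
contact_force: [0.5, 0.7, 5.8]
grip_width: 0.0417
```

Call:
step_arm --moves '[0, 0, 0, 0, 0, 0, 3.5, 0, 0, 0, 0, 0, 0, 3.5, 0, 0, 0, 0, 0, 0, 3.5]'

```text
time_s: 3.95
tool_pos: [0.4995, -0.2666, 0.0107]
tool_rot: [[0.694, 0.72, 0.003], [0.72, -0.694, -0.001], [0.001, 0.003, -1.0]]
contact_force: [0.3, -0.1, 5.5]
grip_width: 0.0415
```

Call:
step_arm --moves '[0, 0, -3, 0, 0, 0, 3.5, 0, 0, -7, 0, 0, 0, 3.5, 0, 0, -12, 0, 0, 0, 3.5, 0, 0, -16, 0, 0, 0, 3.5, 0, 0, -20, 0, 0, 0, 3.5, 0, 0, -20, 0, 0, 0, 3.5, 0, 0, -20, 0, 0, 0, 3.5]'

```text
time_s: 4.82
tool_pos: [0.4967, -0.2652, 0.2069]
tool_rot: [[0.694, 0.72, -0.004], [0.72, -0.694, 0.002], [-0.002, -0.005, -1.0]]
contact_force: [0.1, 0.0, -4.9]
grip_width: 0.0416
```

Call:
step_arm --moves '[3, -2.5, 0, 0, 0, 0.03, 3.5, 7, -5.8, 0, 0, 0, 0.07, 3.5, 11, -9.1, 0, 0, 0, 0.11, 3.5, 15, -12.4, 0, 0, 0, 0.15, 3.5, 19, -15.7, 0, 0, 0, 0.19, 3.5, 23, -19, 0, 0, 0, 0.23, 3.5, 26, -21.4, 0, 0, 0, 0.26, 3.5, 27.3, -22.5, 0, 0, 0, 0.26, 3.5, 27.3, -22.5, 0, 0, 0, 0.26, 3.5, 27.3, -22.5, 0, 0, 0, 0.26, 3.5]'

```text
time_s: 6.08
tool_pos: [0.5256, 0.0836, 0.2085]
tool_rot: [[0.858, 0.514, -0.002], [0.514, -0.858, -0.003], [-0.003, 0.001, -1.0]]
contact_force: [0.1, 0.1, -3.6]
grip_width: 0.0415
```

Run:
```python
from h import *
a=cap("top","t2");s=cap("scene","s2")
st=arm.state();print(st["tool_pos"],st["tool_rot"],st["contact_force"],st["torque"],st["grip_width"],st["joints"],st["time_s"])
for n in("top","scene"):
  for l in("crank","crank_hub","crank_knob","shaft_end"):
    print(n,l,[(np.round(r["at"],4),round(r["conf"],2)) for r in models.pinpoint(l,n)[:2]])
c=lambda i,p,r,k:cv2.resize(i[p[1]-r:p[1]+r,p[0]-r:p[0]+r],(k,k),interpolation=cv2.INTER_CUBIC)
cv2.imwrite('pics/c4.png',np.hstack([c(a,(250,205),40,390),c(s,(318,165),60,390)]))
```

```text
[0.52586473 0.08392225 0.20896936] [[ 8.57804718e-01  5.13975445e-01 -5.55661363e-04]
 [ 5.13973963e-01 -8.57804089e-01 -1.70610118e-03]
 [-1.35354270e-03  1.17790617e-03 -9.99998390e-01]] [-0.29347994 -0.36455749 -3.35554956] [-0.01656362 -0.00472404  0.0008068 ] 0.04155982930670369 [ 0.08440456  0.31220014 -0.35571648  1.58506573  0.11397425  1.26557761
 -1.32091298] 6.175
top crank []
top crank_hub []
top crank_knob []
top shaft_end [(array([ 7.565e-01, -9.760e-02,  1.000e-04]), 0.18)]
scene crank [(array([0.5236, 0.0837, 0.2006]), 0.95)]
scene crank_hub [(array([0.5242, 0.082 , 0.2237]), 0.82)]
scene crank_knob [(array([0.5802, 0.1233, 0.2632]), 0.77), (array([ 0.3633, -0.4392, -0.001 ]), 0.71)]
scene shaft_end [(array([0.5251, 0.0813, 0.17  ]), 0.77)]
```

View pics/c4.png

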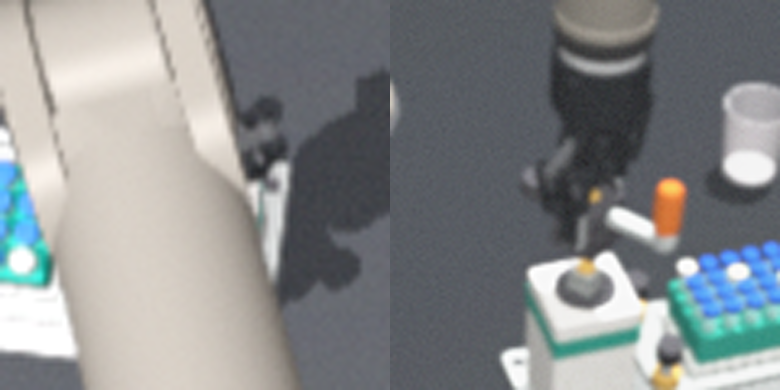

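Run:
```python
from h import *
s=np.mean([eyes.capture("scene").astype(float) for _ in range(4)],0).astype(np.uint8);np.save('s2.npy',s)
c=lambda i,p,r,k:cv2.resize(i[p[1]-r:p[1]+r,p[0]-r:p[0]+r],(k,k),interpolation=cv2.INTER_CUBIC)
cv2.imwrite('pics/c5.png',np.hstack([c(s,(320,175),15,390),c(s,(345,165),18,390)]))
# predicted pixel of things from TCP assumption
for p in([.527,.085,.172],[.5275,.0847,.172],[.5259,.0839,.244],[.5259+.06,.0839+.036,.286]): print(proj("scene",p))
print(arm.state()["tool_pos"])
```

```text
[318.8327293  186.54318893]
[318.81510985 186.68660462]
[319.81829008 165.5162492 ]
[344.77685841 162.84828839]
[0.52569555 0.08687167 0.20931103]
```

View pics/c5.png

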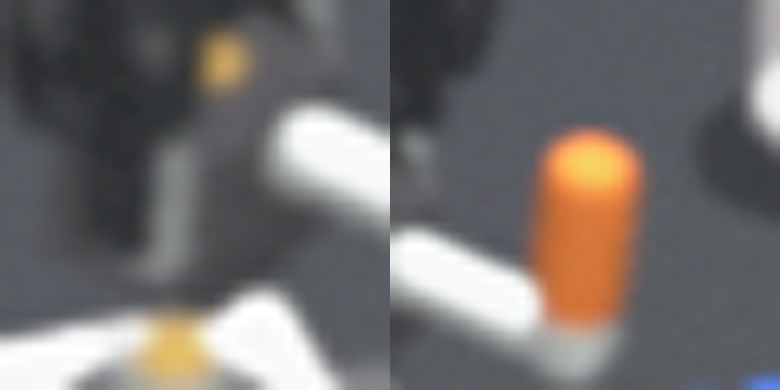

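Run:
```python
from m import *
for i in range(4):
    st=arm.state();print(st["time_s"],st["tool_pos"],st["dq"]);eyes.capture("scene")
s=np.load('s2.npy').astype(np.float32)
def cen(box,f):
    x0,x1,y0,y1=box;c=cv2.resize(s[y0:y1,x0:x1],None,fx=10,fy=10,interpolation=cv2.INTER_CUBIC)
    m=f(c);v,u=np.nonzero(m);print("n",len(u),u.min(),u.max(),v.min(),v.max());return (u.mean()+.5)/10-.5+x0,(v.mean()+.5)/10-.5+y0
k=cen((335,357,154,182),lambda c:(c[...,2]-c[...,0]>90)&(c[...,1]>140))
p=cen((308,330,178,196),lambda c:(c[...,2]-c[...,0]>70))
print(k,p);K=ray("scene",k,.209-.0107+.088);P=ray("scene",p,.171);print(K,P,K[:2]-.07*np.array([.858,.514]))
```

```text
6.775 [0.52569555 0.08687167 0.20931103] [-8.54249575e-04  3.86267212e-04  1.87270244e-03 -2.69109319e-03
 -5.19689540e-04  6.02006998e-04 -6.80043434e-05]
6.825 [0.52571795 0.08686794 0.20928724] [ 2.92536580e-04  9.74529263e-04 -4.71083772e-04 -9.98352486e-05
  1.55051838e-03  6.67499042e-04 -4.22326259e-04]
6.875 [0.52569608 0.08686451 0.20927227] [-0.00027257  0.00024569 -0.00064695  0.0010106   0.0008614   0.00032886
  0.00035429]
6.925 [0.52571651 0.08686345 0.20928444] [-0.00096693  0.00094733  0.00089083  0.00014455 -0.00052039  0.00018555
 -0.00018114]
n 3283 62 143 56 230
n 1644 80 127 67 111
(np.float64(345.15712762717027), np.float64(162.20220834602497)) (np.float64(317.9641727493917), np.float64(186.60875912408758))
[0.58435883 0.1217656  0.2863    ] [0.52533652 0.08328626 0.171     ] [0.52429883 0.0857856 ]
```

Run:
```python
from m import *
st=arm.state();R=st["tool_rot"];print(R)
z=st["tool_pos"][2]-.0107
x=np.array([.8578,.514,0])
for uv,h in(((344.8,167.4),.067),):
    K=ray("scene",uv,z+h);print(K,K-.07*x)
# brass of the shaft: silhouette centre, z=.170
print(ray("scene",(317.96,186.9),.170))
```

```text
[[ 8.55660184e-01  5.17538065e-01 -2.94252512e-05]
 [ 5.17538063e-01 -8.55660184e-01 -4.59242607e-05]
 [-4.89455689e-05  2.40668738e-05 -9.99999999e-01]]
[0.58024041 0.1251911  0.265572  ] [0.52019441 0.0892111  0.265572  ]
[0.52540005 0.0833032  0.17      ]
```

Call:
step_arm --moves '[0.06, 0.32, 0, 0, 0, 0, 3.5, 0.06, 0.32, 0, 0, 0, 0, 3.5, 0.06, 0.32, 1.5, 0, 0, 0, 3.5, 0.06, 0.32, 2.5, 0, 0, 0, 3.5, 0.06, 0.32, 3.0, 0, 0, 0, 3.5, 0.06, 0.32, 3.0, 0, 0, 0, 3.5, 0.06, 0.32, 3.0, 0, 0, 0, 3.5, 0.06, 0.32, 3.0, 0, 0, 0, 3.5]'

```text
time_s: 7.98
tool_pos: [0.5283, 0.0845, 0.1798]
tool_rot: [[0.856, 0.518, 0.001], [0.518, -0.856, 0.0], [0.001, 0.0, -1.0]]
contact_force: [-0.1, -0.7, -3.6]
grip_width: 0.0413
```

Run:
```python
from h import *
s=cap("scene","s3");st=arm.state();print(st["tool_pos"],st["contact_force"],st["torque"])
c=lambda i,p,r,k:cv2.resize(i[p[1]-r:p[1]+r,p[0]-r:p[0]+r],(k,k),interpolation=cv2.INTER_CUBIC)
cv2.imwrite('pics/c6.png',np.hstack([c(s,(325,180),25,500)]))
```

```text
[0.5282097  0.08448143 0.17973197] [ 0.62435162 -0.07586843 -4.34579576] [-0.01215876  0.02043102 -0.05567366]
```

View pics/c6.png

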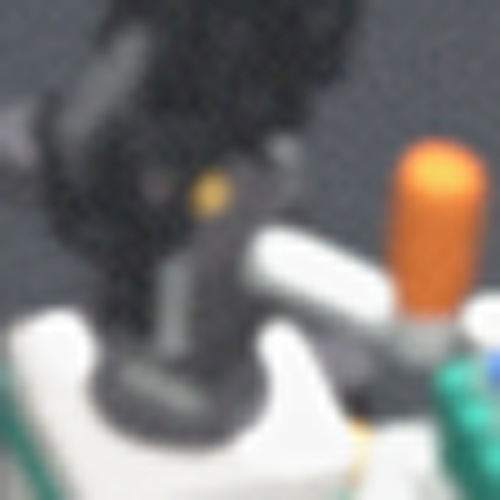

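Call:
step_arm --moves '[0, 0, 0.2, 0, 0, 0, 3.5, 0, 0, 0.4, 0, 0, 0, 3.5, 0, 0, 0.5, 0, 0, 0, 3.5, 0, 0, 0.6, 0, 0, 0, 3.5, 0, 0, 0.6, 0, 0, 0, 3.5, 0, 0, 0.6, 0, 0, 0, 3.5]'

```text
time_s: 8.78
tool_pos: [0.5279, 0.0844, 0.1733]
tool_rot: [[0.856, 0.517, 0.0], [0.517, -0.856, -0.0], [0.0, 0.0, -1.0]]
contact_force: [0.3, 0.0, -3.6]
grip_width: 0.0412
```

Call:
step_arm --moves '[0, 0, 0.2, 0, 0, 0, 3.5, 0, 0, 0.4, 0, 0, 0, 3.5, 0, 0, 0.4, 0, 0, 0, 3.5, 0, 0, 0.4, 0, 0, 0, 3.5]'

```text
time_s: 9.28
tool_pos: [0.5279, 0.0844, 0.1693]
tool_rot: [[0.856, 0.517, 0.0], [0.517, -0.856, 0.0], [0.0, 0.0, -1.0]]
contact_force: [0.5, 0.4, -3.6]
grip_width: 0.0416
```

Now 13 mm down with no contact: the square is inside the socket.

Call:
step_arm --moves '[0, 0, 0.2, 0, 0, 0, 3.5, 0, 0, 0.4, 0, 0, 0, 3.5, 0, 0, 0.6, 0, 0, 0, 3.5, 0, 0, 0.65, 0, 0, 0, 3.5, 0, 0, 0.65, 0, 0, 0, 3.5, 0, 0, 0.65, 0, 0, 0, 3.5]'

```text
time_s: 10.02
tool_pos: [0.528, 0.0844, 0.1628]
tool_rot: [[0.856, 0.517, 0.0], [0.517, -0.856, 0.0], [0.0, 0.0, -1.0]]
contact_force: [-0.4, 0.3, -3.1]
grip_width: 0.0415
```

Call:
step_arm --moves '[0, 0, 0.1, 0, 0, 0, 3.5, 0, 0, 0.2, 0, 0, 0, 3.5, 0, 0, 0.2, 0, 0, 0, 3.5]'

```text
time_s: 10.4
tool_pos: [0.5281, 0.0844, 0.1626]
tool_rot: [[0.856, 0.517, 0.001], [0.517, -0.856, -0.0], [0.001, 0.001, -1.0]]
contact_force: [-3.5, -1.1, 6.2]
grip_width: 0.0412
```

Call:
step_arm --moves '[0, 0, -0.2, 0, 0, 0, 3.5, 0, 0, -0.2, 0, 0, 0, 6, 0, 0, -0.2, 0, 0, 0, 7, 0, 0, -0.2, 0, 0, 0, 7, 0, 0, -2, 0, 0, 0, 7, 0, 0, -6, 0, 0, 0, 7, 0, 0, -10, 0, 0, 0, 7, 0, 0, -10, 0, 0, 0, 7, 0, 0, -10, 0, 0, 0, 7]'

```text
time_s: 11.52
tool_pos: [0.5276, 0.0843, 0.2603]
tool_rot: [[0.856, 0.518, -0.001], [0.518, -0.856, -0.0], [-0.001, -0.0, -1.0]]
contact_force: [0.2, 0.2, 0.4]
grip_width: 0.07
```

Run:
```python
from h import *
s=cap("scene","s4");a=cap("top","t4");st=arm.state();print(st["tool_pos"],st["contact_force"],st["joints"],st["time_s"])
for n in("top","scene"):
  for l in("crank","crank_hub","crank_knob","platform_top"):
    print(n,l,[(np.round(r["at"],4),round(r["conf"],2)) for r in models.pinpoint(l,n)[:2]])
c=lambda i,p,r,k:cv2.resize(i[p[1]-r:p[1]+r,p[0]-r:p[0]+r],(k,k),interpolation=cv2.INTER_CUBIC)
cv2.imwrite('pics/c7.png',np.hstack([c(s,(325,180),30,390),c(a,(245,205),40,390)]))
```

```text
[0.52702901 0.08408751 0.25930553] [0.12130048 0.8470014  0.01357539] [ 0.08619834  0.28866349 -0.35908167  1.49067783  0.10181977  1.38366814
 -1.30545898] 11.625
top crank []
top crank_hub []
top crank_knob [(array([ 0.7487, -0.3196, -0.0012]), 0.35)]
top platform_top [(array([0.5388, 0.2152, 0.0547]), 0.89)]
scene crank [(array([0.527 , 0.0851, 0.1528]), 0.78)]
scene crank_hub [(array([0.5309, 0.0856, 0.1786]), 0.86)]
scene crank_knob [(array([0.5845, 0.1211, 0.2184]), 0.73)]
scene platform_top []
```

View pics/c7.png

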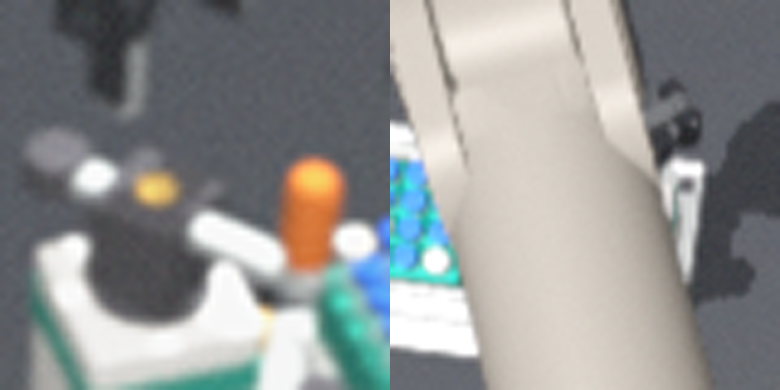

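Call:
step_arm --moves '[4, 0, 0, 0, 0, 0, 6, 7, 0, 0, 0, 0, 0, 6, 7, 0, 0, 0, 0, 0, 6, 7, 0, 0, 0, 0, 0, 6, 7, 0, 2, 0, 0, 0, 6, 7, 0, 4, 0, 0, 0, 6, 7, 0, 5.2, 0, 0, 0, 6, 7, 0, 5.2, 0, 0, 0, 6, 7, 0, 5.2, 0, 0, 0, 6]'

```text
time_s: 13.15
tool_pos: [0.5882, 0.1206, 0.2098]
tool_rot: [[0.856, 0.517, 0.002], [0.517, -0.856, 0.0], [0.001, 0.001, -1.0]]
contact_force: [-0.5, -0.1, -0.6]
grip_width: 0.0602
```

Run:
```python
from h import *
s=cap("scene","s5");a=cap("top","t5");st=arm.state();print(st["tool_pos"],st["contact_force"],st["joints"],st["time_s"])
c=lambda i,p,r,k:cv2.resize(i[p[1]-r:p[1]+r,p[0]-r:p[0]+r],(k,k),interpolation=cv2.INTER_CUBIC)
cv2.imwrite('pics/c8.png',np.hstack([c(s,(335,180),30,390),c(a,(235,195),40,390)]))
```

```text
[0.58835202 0.12077055 0.20988091] [0.12586401 0.08392316 0.37718104] [ 0.01085641  0.45098283 -0.35761768  1.39082536  0.15813062  1.32584646
 -1.37892178] 13.25
```

View pics/c8.png

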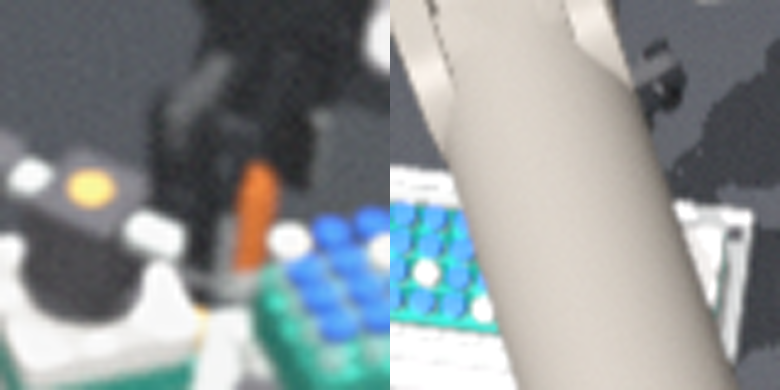

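Call:
step_arm --moves '[0, 0, 0.4, 0, 0, 0, 6, 0, 0, 0.4, 0, 0, 0, 1.5, 0, 0, 0.4, 0, 0, 0, 1.5, 0, 0, 0.4, 0, 0, 0, 1.5, 0, 0, 0.4, 0, 0, 0, 1.5, 0, 0, 0.4, 0, 0, 0, 1.5, 0, 0, 0.4, 0, 0, 0, 1.5]' --newtons 25

```text
time_s: 14.12
tool_pos: [0.5878, 0.1206, 0.2048]
tool_rot: [[0.856, 0.517, 0.0], [0.517, -0.856, -0.0], [0.0, 0.0, -1.0]]
contact_force: [-0.1, -0.3, -0.7]
grip_width: 0.0211
```

Call:
step_arm --moves '[0, 0, 0, 0, 0, 0, 1.5, 0, 0, 0, 0, 0, 0, 1.5, 0, 0, 0, 0, 0, 0, 1.5]'

```text
time_s: 14.5
tool_pos: [0.5878, 0.1206, 0.2048]
tool_rot: [[0.856, 0.517, 0.0], [0.517, -0.856, 0.0], [0.0, 0.0, -1.0]]
contact_force: [-0.4, -0.2, 0.4]
grip_width: 0.0213
```

Run:
```python
from h import *
s=cap("scene","s6");st=arm.state();print(st["tool_pos"],st["contact_force"],st["torque"],st["grip_width"],st["time_s"])
c=lambda i,p,r,k:cv2.resize(i[p[1]-r:p[1]+r,p[0]-r:p[0]+r],(k,k),interpolation=cv2.INTER_CUBIC)
cv2.imwrite('pics/c9.png',np.hstack([c(s,(335,180),30,390)]))
print([(np.round(r["at"],4),round(r["conf"],2)) for r in models.pinpoint("crank","scene")[:2]])
for i in range(0,37):
    t=np.radians(20*i);print(20*i,round(7*np.cos(t)-7,2),round(7*np.sin(t),2),end=' | ')
```

```text
[0.58781479 0.12066043 0.2048124 ] [ 0.52986757  0.20874783 -0.45261714] [ 0.02331587 -0.0360143   0.04119827] 0.021199970452034585 14.55
[(array([0.5263, 0.082 , 0.1542]), 0.95)]
0 0.0 0.0 | 20 -0.42 2.39 | 40 -1.64 4.5 | 60 -3.5 6.06 | 80 -5.78 6.89 | 100 -8.22 6.89 | 120 -10.5 6.06 | 140 -12.36 4.5 | 160 -13.58 2.39 | 180 -14.0 0.0 | 200 -13.58 -2.39 | 220 -12.36 -4.5 | 240 -10.5 -6.06 | 260 -8.22 -6.89 | 280 -5.78 -6.89 | 300 -3.5 -6.06 | 320 -1.64 -4.5 | 340 -0.42 -2.39 | 360 0.0 -0.0 | 380 -0.42 2.39 | 400 -1.64 4.5 | 420 -3.5 6.06 | 440 -5.78 6.89 | 460 -8.22 6.89 | 480 -10.5 6.06 | 500 -12.36 4.5 | 520 -13.58 2.39 | 540 -14.0 0.0 | 560 -13.58 -2.39 | 580 -12.36 -4.5 | 600 -10.5 -6.06 | 620 -8.22 -6.89 | 640 -5.78 -6.89 | 660 -3.5 -6.06 | 680 -1.64 -4.5 | 700 -0.42 -2.39 | 720 0.0 -0.0 |
```

View pics/c9.png

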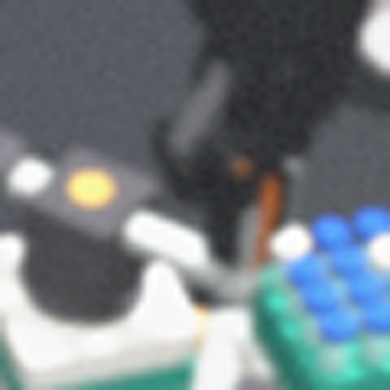

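Call:
step_arm --moves '[-0.03, 0.61, 0, 0, 0, 0, 1.5, -0.11, 1.22, 0, 0, 0, 0, 1.5, -0.42, 2.39, 0, 0, 0, 0, 1.5, -0.94, 3.5, 0, 0, 0, 0, 1.5, -1.64, 4.5, 0, 0, 0, 0, 1.5, -1.64, 4.5, 0, 0, 0, 0, 1.5]'

```text
time_s: 15.35
tool_pos: [0.5969, 0.0712, 0.2047]
tool_rot: [[0.857, 0.515, -0.001], [0.515, -0.857, -0.002], [-0.001, 0.001, -1.0]]
contact_force: [-0.9, 1.7, 0.4]
grip_width: 0.0208
```

```bash
cat > chk.py <<'E'
from h import *
import sys
s=cap("scene",sys.argv[1]);st=arm.state();T=st["tool_rot"];p=st["tool_pos"];r=p[:2]-[.5278,.0846]
np.set_printoptions(precision=4,suppress=True)
f=st["contact_force"];u=np.r_[r/np.hypot(*r),0];t=np.array([u[1],-u[0],0])
print(p,"R",np.hypot(*r),"cw",31.1-np.degrees(np.arctan2(r[1],r[0])),"F rad/tan/z",f@u,f@t,f[2],"w",st["grip_width"],st["time_s"])
for l in("crank","platform_top"):print(l,[(np.round(q["at"],4),round(q["conf"],2)) for q in models.pinpoint(l,"scene")[:1]])
c=lambda i,p,r,k:cv2.resize(i[p[1]-r:p[1]+r,p[0]-r:p[0]+r],(k,k),interpolation=cv2.INTER_CUBIC)
cv2.imwrite('pics/%s_c.png'%sys.argv[1],c(s,(335,190),45,480))
E
python3 chk.py w1
```

```text
[0.597  0.0723 0.2048] R 0.07031633319360667 cw 41.204722443378444 F rad/tan/z 0.0559977261817771 -1.4027477183176635 0.03554294186514506 w 0.021120324207394642 15.4
crank [(array([0.5915, 0.0697, 0.2178]), 0.31)]
platform_top [(array([0.5408, 0.2154, 0.0547]), 0.6)]
```

View pics/w1_c.png

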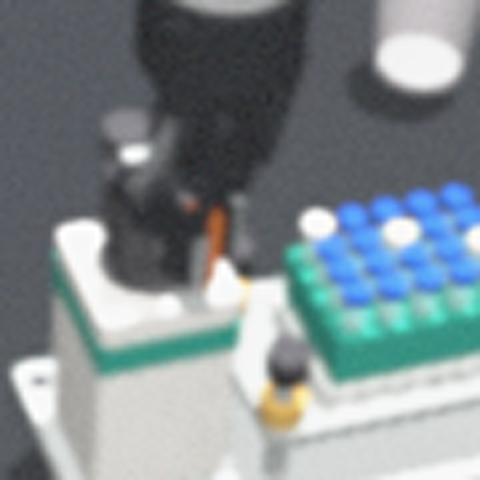

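Call:
step_arm --moves '[-1.86, 1.56, 0, 0, 0, 0, 1.5, -4.14, 2.39, 0, 0, 0, 0, 1.5, -6.58, 2.39, 0, 0, 0, 0, 1.5, -8.86, 1.56, 0, 0, 0, 0, 1.5, -10.72, 0, 0, 0, 0, 0, 1.5, -11.94, -2.11, 0, 0, 0, 0, 1.5, -12.36, -4.5, 0, 0, 0, 0, 1.5, -11.94, -6.89, 0, 0, 0, 0, 1.5, -10.72, -9, 0, 0, 0, 0, 1.5, -10.72, -9, 0, 0, 0, 0, 1.5]'

```text
time_s: 16.75
tool_pos: [0.4589, 0.0967, 0.2049]
tool_rot: [[0.854, 0.521, 0.001], [0.521, -0.854, -0.001], [0.001, 0.001, -1.0]]
contact_force: [2.4, -1.0, -1.3]
grip_width: 0.0212
```

```bash
python3 chk.py w2
```

```text
[0.4587 0.0956 0.2048] R 0.06996410702842094 cw -139.8536490056099 F rad/tan/z -1.2931232043819778 -0.6164734864873848 -0.5470648787557127 w 0.021285632359453282 16.8
crank [(array([0.5263, 0.0841, 0.1517]), 0.65)]
platform_top [(array([0.5418, 0.2153, 0.0585]), 0.61)]
```

View pics/w2_c.png

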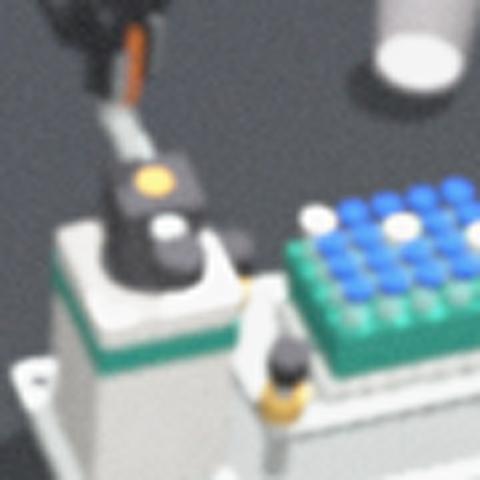

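Call:
step_arm --moves '[1.86, -1.56, 0, 0, 0, 0, 1.5, 4.14, -2.39, 0, 0, 0, 0, 1.5, 6.58, -2.39, 0, 0, 0, 0, 1.5, 8.86, -1.56, 0, 0, 0, 0, 1.5, 10.72, 0, 0, 0, 0, 0, 1.5, 11.94, 2.11, 0, 0, 0, 0, 1.5, 12.36, 4.5, 0, 0, 0, 0, 1.5, 11.94, 6.89, 0, 0, 0, 0, 1.5, 10.72, 9, 0, 0, 0, 0, 1.5, 10.72, 9, 0, 0, 0, 0, 1.5]'

```text
time_s: 18.15
tool_pos: [0.5969, 0.0699, 0.2045]
tool_rot: [[0.859, 0.513, -0.002], [0.513, -0.859, -0.002], [-0.002, 0.001, -1.0]]
contact_force: [0.5, 1.0, 0.6]
grip_width: 0.0211
```

Call:
step_arm --moves '[-1.86, 1.56, 0, 0, 0, 0, 1.5, -4.14, 2.39, 0, 0, 0, 0, 1.5, -6.58, 2.39, 0, 0, 0, 0, 1.5, -8.86, 1.56, 0, 0, 0, 0, 1.5, -10.72, 0, 0, 0, 0, 0, 1.5, -11.94, -2.11, 0, 0, 0, 0, 1.5, -12.36, -4.5, 0, 0, 0, 0, 1.5, -11.94, -6.89, 0, 0, 0, 0, 1.5, -10.72, -9, 0, 0, 0, 0, 1.5, -10.72, -9, 0, 0, 0, 0, 1.5]'

```text
time_s: 19.4
tool_pos: [0.459, 0.0972, 0.2049]
tool_rot: [[0.854, 0.521, 0.002], [0.521, -0.854, -0.0], [0.002, 0.001, -1.0]]
contact_force: [1.6, -1.5, -1.0]
grip_width: 0.0213
```

```bash
python3 chk.py w3
```

```text
[0.4588 0.0961 0.2048] R 0.0699850051040956 cw -139.4775774344807 F rad/tan/z -1.8765902277582212 -1.3102776797232272 -1.1532341330461762 w 0.02118395168125067 19.45
crank [(array([0.5277, 0.0837, 0.1536]), 0.63)]
platform_top [(array([ 0.3617, -0.1653,  0.006 ]), 0.69)]
```

View pics/w3_c.png

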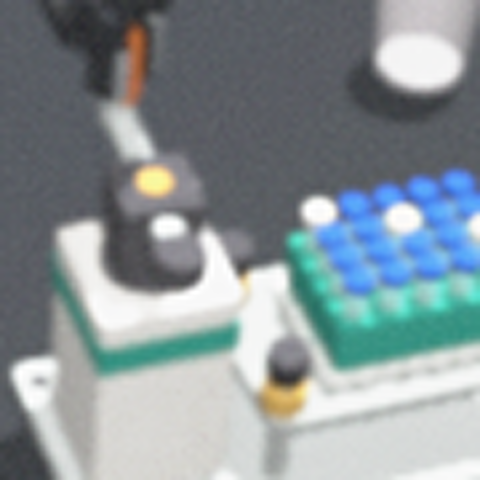

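Call:
step_arm --moves '[1.86, -1.56, 0, 0, 0, 0, 1.5, 4.14, -2.39, 0, 0, 0, 0, 1.5, 6.58, -2.39, 0, 0, 0, 0, 1.5, 8.86, -1.56, 0, 0, 0, 0, 1.5, 10.72, 0, 0, 0, 0, 0, 1.5, 11.94, 2.11, 0, 0, 0, 0, 1.5, 12.36, 4.5, 0, 0, 0, 0, 1.5, 11.94, 6.89, 0, 0, 0, 0, 1.5, 10.72, 9, 0, 0, 0, 0, 1.5, 10.72, 9, 0, 0, 0, 0, 1.5]'

```text
time_s: 20.8
tool_pos: [0.5969, 0.0701, 0.2045]
tool_rot: [[0.858, 0.513, -0.002], [0.513, -0.858, -0.002], [-0.002, 0.001, -1.0]]
contact_force: [-0.5, -0.0, 0.8]
grip_width: 0.021
```

```bash
python3 chk.py w4
python3 - <<'E'
from h import *
a=cap("top","t9")
print([(np.round(q["at"],4),round(q["conf"],2)) for q in models.pinpoint("platform_top","top")[:1]])
E
```

```text
[0.5971 0.0721 0.2048] R 0.07038202980108492 cw 41.348123550551165 F rad/tan/z -0.8372652186580307 -1.2414953650973792 -0.15055283524640983 w 0.021227838743486528 20.85
crank [(array([0.5247, 0.0862, 0.1535]), 0.58)]
platform_top [(array([0.5391, 0.2127, 0.0672]), 0.88)]
[(array([0.54  , 0.2157, 0.0667]), 0.7)]
```

View pics/w4_c.png

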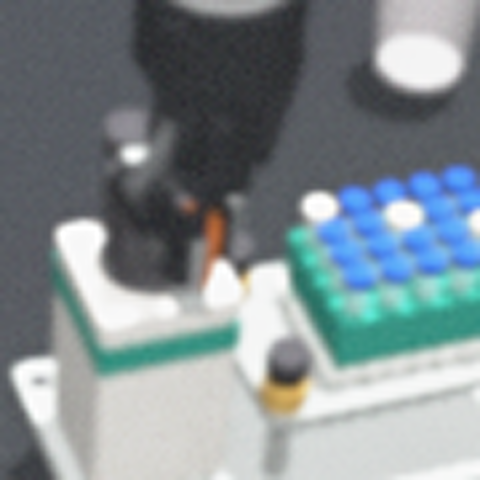

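Call:
step_arm --moves '[-1.86, 1.56, 0, 0, 0, 0, 1.5, -4.14, 2.39, 0, 0, 0, 0, 1.5, -6.58, 2.39, 0, 0, 0, 0, 1.5, -8.86, 1.56, 0, 0, 0, 0, 1.5, -10.72, 0, 0, 0, 0, 0, 1.5, -10.72, 0, 0, 0, 0, 0, 1.5, -10.72, 0, 0, 0, 0, 0, 1.5]'

```text
time_s: 21.92
tool_pos: [0.506, 0.0179, 0.205]
tool_rot: [[0.856, 0.518, 0.001], [0.518, -0.856, -0.001], [0.0, 0.001, -1.0]]
contact_force: [-0.4, -1.1, 1.5]
grip_width: 0.0209
```

```bash
python3 chk.py w5
python3 - <<'E'
from h import *
a=cap("top","t10")
print([(np.round(q["at"],4),round(q["conf"],2)) for q in models.pinpoint("platform_top","top")[:1]])
P=lambda t:np.array([7*np.cos(np.radians(t))-7,7*np.sin(np.radians(t))])
for i in range(150,420,10):print(i,np.round(P(i)-P(140),2),end=' ')
E
```

```text
[0.5061 0.0179 0.205 ] R 0.07017232014654215 cw 139.07511440279305 F rad/tan/z 1.2293974763198796 -0.8348636976424242 2.2811444902318057 w 0.02121762069126227 21.975
crank [(array([0.5258, 0.0847, 0.152 ]), 0.92)]
platform_top [(array([0.5426, 0.2157, 0.0701]), 0.9)]
[(array([0.5379, 0.2154, 0.0708]), 0.73)]
150 [-0.7 -1. ] 160 [-1.22 -2.11] 170 [-1.53 -3.28] 180 [-1.64 -4.5 ] 190 [-1.53 -5.72] 200 [-1.22 -6.89] 210 [-0.7 -8. ] 220 [-0. -9.] 230 [ 0.86 -9.86] 240 [  1.86 -10.56] 250 [  2.97 -11.08] 260 [  4.15 -11.39] 270 [  5.36 -11.5 ] 280 [  6.58 -11.39] 290 [  7.76 -11.08] 300 [  8.86 -10.56] 310 [ 9.86 -9.86] 320 [10.72 -9.  ] 330 [11.42 -8.  ] 340 [11.94 -6.89] 350 [12.26 -5.72] 360 [12.36 -4.5 ] 370 [12.26 -3.28] 380 [11.94 -2.11] 390 [11.42 -1.  ] 400 [10.72 -0.  ] 410 [9.86 0.86]
```

View pics/w5_c.png

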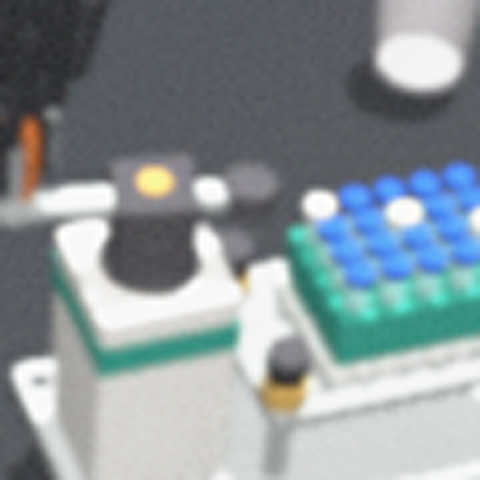

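Call:
step_arm --moves '[-0.7, -1, 0, 0, 0, 0, 1.5, -1.22, -2.11, 0, 0, 0, 0, 1.5, -1.22, -2.11, 0, 0, 0, 0, 1.5, -1.22, -2.11, 0, 0, 0, 0, 1.5]'

```text
time_s: 22.68
tool_pos: [0.4835, 0.0301, 0.2048]
tool_rot: [[0.856, 0.518, -0.0], [0.518, -0.856, -0.0], [-0.0, -0.0, -1.0]]
contact_force: [0.5, -1.6, 0.7]
grip_width: 0.021
```

```bash
python3 chk.py w6
python3 - <<'E'
from h import *
st=arm.state();r=st["tool_pos"][:2]-[.5278,.0846];u=np.r_[r/np.hypot(*r),0];t=np.array([u[1],-u[0],0])
F=[]
for i in range(4): eyes.capture("top");F.append(arm.state()["contact_force"]@t)
print(F)
E
```

```text
[0.4837 0.03   0.2048] R 0.07019396351258404 cw 160.01042067390085 F rad/tan/z 1.2353012981678475 -0.8582634660687979 1.4072287970949708 w 0.02158371211852256 22.725
crank [(array([0.5277, 0.0849, 0.1547]), 0.58)]
platform_top [(array([0.5411, 0.2166, 0.0674]), 0.79)]
[np.float64(-0.8477829424645514), np.float64(-0.5386635033490547), np.float64(-0.900218138823335), np.float64(-1.0392059035638246)]
```

Call:
step_arm --moves '[-0.31, -1.17, 0, 0, 0, 0, 1.5, -0.42, -2.39, 0, 0, 0, 0, 1.5, -0.42, -2.39, 0, 0, 0, 0, 1.5]'

```text
time_s: 23.4
tool_pos: [0.4668, 0.0501, 0.2048]
tool_rot: [[0.854, 0.52, -0.001], [0.52, -0.854, 0.001], [-0.0, -0.001, -1.0]]
contact_force: [0.5, -1.3, 1.0]
grip_width: 0.021
```

```bash
cat > f.py <<'E'
from h import *
st=arm.state();r=st["tool_pos"][:2]-[.5278,.0846];u=np.r_[r/np.hypot(*r),0];t=np.array([u[1],-u[0],0])
F=[]
for i in range(4): eyes.capture("scene");f=arm.state()["contact_force"];F.append([f@t,f@u,f[2]])
print(np.mean(F,0).round(2),(31.1-np.degrees(np.arctan2(r[1],r[0])))%360,arm.state()["time_s"])
E
python3 f.py
```

```text
[-1.46  0.12  1.39] 181.6188538491687 23.6
```

Call:
step_arm --moves '[0.11, -1.22, 0, 0, 0, 0, 1.5, 0.42, -2.39, 0, 0, 0, 0, 1.5, 0.42, -2.39, 0, 0, 0, 0, 1.5]'

```text
time_s: 23.98
tool_pos: [0.4588, 0.0729, 0.2048]
tool_rot: [[0.854, 0.52, 0.0], [0.52, -0.854, 0.001], [0.001, -0.001, -1.0]]
contact_force: [1.3, -1.9, 0.7]
grip_width: 0.0211
```

```bash
python3 f.py; python3 chk.py w7
```

```text
[-0.98 -0.53  0.55] 201.47395968122217 24.175
[0.4592 0.0709 0.2048] R 0.06998973233192438 cw 199.7999261847142 F rad/tan/z -0.08595540431159451 -1.4707751767817399 0.7921179067069305 w 0.021108626196007424 24.225
crank [(array([0.5275, 0.0888, 0.1537]), 0.92)]
platform_top []
```

View pics/w7_c.png

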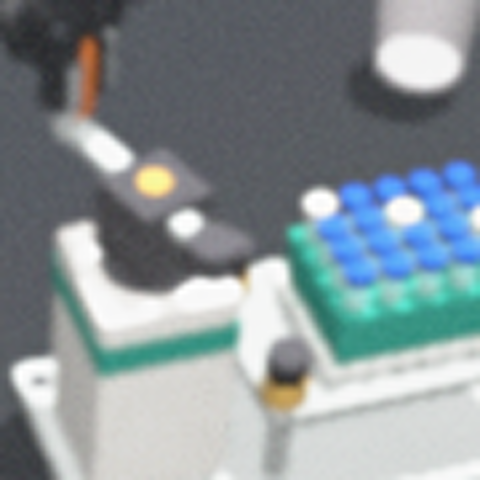

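Call:
step_arm --moves '[0.52, -1.11, 0, 0, 0, 0, 1.5, 1.22, -2.11, 0, 0, 0, 0, 1.5, 1.22, -2.11, 0, 0, 0, 0, 1.5]'

```text
time_s: 24.7
tool_pos: [0.459, 0.097, 0.2048]
tool_rot: [[0.854, 0.52, 0.001], [0.52, -0.854, 0.001], [0.001, -0.001, -1.0]]
contact_force: [1.1, -1.7, 0.3]
grip_width: 0.0211
```

```bash
python3 f.py
```

```text
[-1.1  -1.37  0.6 ] 221.3276094200723 24.9
```

Call:
step_arm --moves '[0.86, -0.86, 0, 0, 0, 0, 1.5, 1.86, -1.56, 0, 0, 0, 0, 1.5, 1.86, -1.56, 0, 0, 0, 0, 1.5]'

```text
time_s: 25.28
tool_pos: [0.4665, 0.1184, 0.2045]
tool_rot: [[0.855, 0.519, -0.001], [0.519, -0.855, -0.001], [-0.001, 0.0, -1.0]]
contact_force: [-0.4, -4.6, 2.0]
grip_width: 0.0212
```

```bash
python3 f.py
```

```text
[-3.85 -0.94  2.31] 239.98932578889173 25.475
```

Call:
step_arm --moves '[0.54, -0.28, 0, 0, 0, 0, 1.5, 1.11, -0.52, 0, 0, 0, 0, 1.5, 1.11, -0.52, 0, 0, 0, 0, 1.5]'

```text
time_s: 25.85
tool_pos: [0.4725, 0.1275, 0.2045]
tool_rot: [[0.856, 0.517, -0.003], [0.517, -0.856, -0.002], [-0.003, 0.0, -1.0]]
contact_force: [-3.3, -5.7, 3.0]
grip_width: 0.021
```

```bash
python3 f.py;python3 chk.py w8; python3 -c "
from h import *
eyes.capture('top');print(models.pinpoint('platform_top','top'))"
```

```text
[-6.14 -1.04  2.72] 248.93216588981784 26.05
[0.4723 0.1272 0.2045] R 0.06994001746260142 cw -111.37326932888814 F rad/tan/z -0.8327744786345324 -5.7485454736272406 2.913023797549869 w 0.021029782905795692 26.1
crank [(array([0.527 , 0.0879, 0.1536]), 0.6)]
platform_top [(array([0.5393, 0.2161, 0.0717]), 0.67)]
[]
```

View pics/w8_c.png

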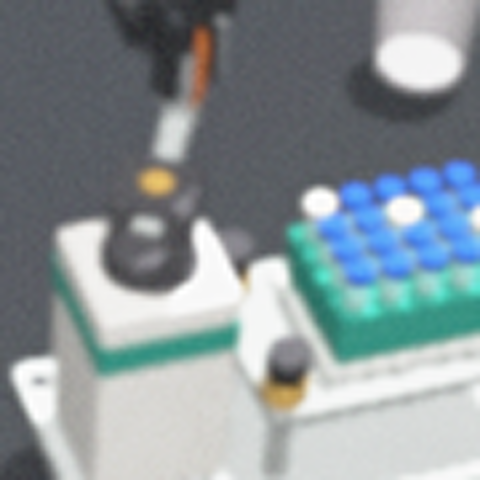

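Call:
step_arm --moves '[-0.44, 0.18, 0, 0, 0, 0, 1.5, -0.89, 0.4, 0, 0, 0, 0, 1.5, -1.25, 0.62, 0, 0, 0, 0, 1.5, -1.62, 0.84, 0, 0, 0, 0, 1.5, -1.62, 0.84, 0, 0, 0, 0, 1.5]'

```text
time_s: 26.92
tool_pos: [0.464, 0.1129, 0.2048]
tool_rot: [[0.856, 0.517, 0.001], [0.517, -0.856, 0.001], [0.001, -0.0, -1.0]]
contact_force: [0.6, -2.5, 0.3]
grip_width: 0.0214
```

```bash
python3 f.py
```

```text
[-2.33 -0.86  0.59] 235.05798797664443 27.125
```

Call:
step_arm --moves '[0, 0, 0, 0, 0, 0, 2.6, 0, 0, 0, 0, 0, 0, 3.5, 0, 0, 0, 0, 0, 0, 5, 0, 0, 0, 0, 0, 0, 6, 0, 0, 0, 0, 0, 0, 6, 0, 0, -2, 0, 0, 0, 6, 0, 0, -5, 0, 0, 0, 6, 0, 0, -9, 0, 0, 0, 6, 0, 0, -12, 0, 0, 0, 6, 0, 0, -12, 0, 0, 0, 6]'

```text
time_s: 28.38
tool_pos: [0.4652, 0.1136, 0.3274]
tool_rot: [[0.856, 0.518, 0.006], [0.518, -0.856, 0.002], [0.006, 0.002, -1.0]]
contact_force: [0.1, 0.3, 0.2]
grip_width: 0.0599
```

Call:
step_arm --moves '[-6, 6, 0, 0, 0, 0, 6, -12, 12, 0, 0, 0, 0, 6, -15, 20, 0, 0, 0, 0, 6, -15, 25, 0, 0, 0, 0, 6, -15, 25, 0, 0, 0, 0, 6, -15, 25, 0, 0, 0, 0, 6]'

```text
time_s: 29.12
tool_pos: [0.4637, -0.1839, 0.3225]
tool_rot: [[0.86, 0.51, -0.004], [0.51, -0.86, -0.0], [-0.004, -0.002, -1.0]]
contact_force: [0.1, 0.8, 0.6]
grip_width: 0.0596
```

```bash
python3 chk.py w9
python3 - <<'E'
from h import *
a=cap("top","t11")
for n in("top","scene"):
  for l in("crank","crank_hub","crank_knob","platform_top"):
    print(n,l,[(np.round(r["at"],4),round(r["conf"],2)) for r in models.pinpoint(l,n)[:2]])
E
```

```text
[ 0.4641 -0.1804  0.323 ] R 0.2725610943589232 cw 134.61806346587505 F rad/tan/z -0.3266751645128764 -1.2556278972403099 0.41002563510436746 w 0.05991320456150802 29.175
crank []
platform_top [(array([0.5395, 0.2157, 0.0708]), 0.8)]
top crank [(array([0.5239, 0.0816, 0.1504]), 0.71)]
top crank_hub [(array([0.5299, 0.0837, 0.1794]), 0.68)]
top crank_knob [(array([0.4639, 0.1043, 0.2171]), 0.95)]
top platform_top [(array([0.5382, 0.2148, 0.0699]), 0.85)]
scene crank []
scene crank_hub [(array([0.529 , 0.0844, 0.1769]), 0.78)]
scene crank_knob []
scene platform_top [(array([0.5395, 0.2157, 0.0708]), 0.8)]
```

View pics/w9_c.png

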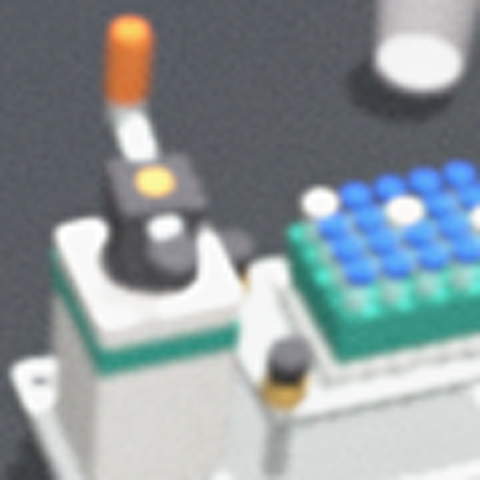

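View pics/t11.png

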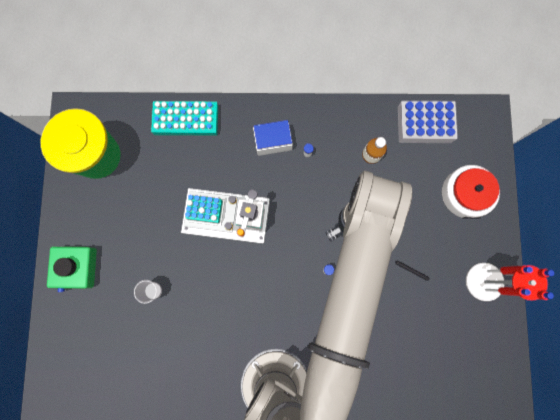

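```bash
python3 -c "
from h import *
print(arm.state()['time_s']);print(workorder.sign_off())"
```

```text
29.725
the job is handed in; nothing more can be done
None
```

I fitted the crank on the shaft, wound the platform up to its stops and handed the job in at 29.7 s.

- **Fitting:** I turned the crank to about 31°, matching the square, and pushed it down until the force rose. By the arm's height it sat about 20 mm below the shaft top, and a network reading of the crank agreed to about 1 mm.
- **Winding:** I wound it by the knob about 2.7 turns clockwise, with 1–2 N resistance along the way.
- **Stops:** The resistance rose to about 6 N (roughly 0.36 rad of twist), so I stopped. I eased the crank back about 15° until some 2 N was left, then let go and moved the arm away.

**Last checks:**
- **Platform height:** The networks put it at 70.8 mm (scene camera) and 69.9 mm (top camera). They are only good to about 4 mm, so neither proves the 70.75 mm limit. I relied on the rise in force for that.
- **Crank:** The pictures show it still fully seated. The network put the crank's origin at 0.150 m height where I expected 0.152 m, and its hub and origin readings were 2 to 5 mm from the axis I measured. The scene camera missed the crank and knob in the last picture.
- **Bystanders:** They look unmoved in the last top view. I compared the pictures by eye and took no measurements.

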